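# Fit the fresh battery from the odds-and-ends tray in the wall clock

## Task

The kitchen's wall clock lies open on its face and needs its battery: take the orange C cell out from among the others in the wooden tray and fit it in the clock's battery holder, the right way round: flat end against the spring, button end on the brass plate. It must lie fully down in its saddles, straight, held by the spring. Leave the other batteries in the tray and do not shift the other things on the bench.

Things in the scene. Friction and masses are not known exactly. Their poses are not given: they have to be found in the camera images.
- cell_orange: the fresh battery: a C cell with orange wrapper and a black band near its button end, a rod 26 mm in diameter and 50 mm long including the 2 mm steel button (9 mm wide), 66 g. Origin in the middle of its length, on its axis; x axis along the cell towards the button (plus) end; the roll about x is arbitrary
- cell_orange_button (a point): tip of the orange cell's button, 25 mm from its origin
- tray: low wooden tray, fixed, 120 (x) by 226 mm (y), walls 5 mm thick, 22 mm high, floor 4 mm thick; origin at the centre of its underside. A cross wall at y = 50 mm divides it: in the larger pocket (110 mm clear in x) five C cells lie side by side, axes along the tray's x, about 5 mm apart: fingers go in at their ends, not between them; in the small pocket two AA cells
- clock: wall clock: grey housing 186 (x) by 136 mm (y) lying on its face, back cover off, fixed on the bench; origin at the centre of its underside, z up. Floor 4 mm thick, rim 13 mm high. Along the +y side a green circuit board (y 31 to 61 mm, top at 9 mm) and a black buzzer; in the other half the black battery holder
- bay (a point): in the clock's holder, where the middle of a fitted cell lies, 23 mm above the bench; x axis along the holder towards the plus end, z up. A flat floor 20 mm wide, 13 mm below the bay, carries the cell between two saddles (x -23..-18, 17..22 mm) with cheeks 15 to 17 mm to either side with tops 2 mm below the bay. Between them the sides are open for fingers: 19 mm down, 45 mm to either side
- plus_plate (a point): middle of the face of the brass plus plate, 25 mm from the bay along the bay's x, same axes; it touches the button of a fitted cell. Plate and the end wall behind it (to x = +31 mm from the bay, 30 mm wide, red mark) rise 5 mm above the bay
- spring_disc (a point): middle of the face of the minus contact, a flat steel disc 11 mm in diameter on a coil spring; moves with it. Free, it stands 21 mm from the bay towards -x, 46 mm from the plus plate; a 50 mm cell must push it back to fit. End wall from x = -40 mm, top 5 mm above the bay
- spring (a joint): travel (m) of the spring disc: 0 free, grows as it is pushed back along the bay's -x, stop at 0.013; 0.004 with a cell fitted, about 5 N there, 0.55 N more per mm
- cell_blue: another C cell, blue wrapper, same size, origin and axes as the orange one; it stays in the tray
- cell_green: another C cell, green wrapper, same size, origin and axes as the orange one; it stays in the tray
- cell_grey: another C cell, grey wrapper, same size, origin and axes as the orange one; it stays in the tray
- cell_black: another C cell, black wrapper, same size, origin and axes as the orange one; it stays in the tray
- aa_1: AA cell, blue wrapper, 14.5 mm in diameter, 50 mm long; origin in its middle, x axis towards its button; it stays in the tray
- aa_2: AA cell, green wrapper, 14.5 mm in diameter, 50 mm long; origin in its middle, x axis towards its button; it stays in the tray
- shot_glass: bystander: small clear glass, 48 mm wide and 58 mm tall; origin at the centre of its underside
- milk_jug: bystander: steel milk jug with a handle, 120 by 76 by 93 mm; origin at the centre of its underside
- tape_roll: bystander: roll of tape lying flat, 100 mm wide, 25 mm high; origin at the centre of its underside
- marker: bystander: black and white marker pen, 135 mm long; origin at the centre of its underside
- grinder_brush: bystander: wooden grinder brush, 197 mm long; origin at the centre of its underside

How it is judged:
By the outcome, as a careful person would: the job done as asked, in the order asked, and still so for the second after the job is handed in, with the robot touching nothing.
It also fails if it takes over 54 s, if anything falls off the work surface, if the arm or the gripper's body presses on something with over 40 N, if the wrist force passes 120 N, or if a joint passes its speed limit or range.

## Robot

A 6-joint arm with a two-finger parallel gripper is mounted at the origin on a cart in front of the work surface, level with it; the furniture and walls round the work are solid. World frame = base frame: x ahead of the robot, y to its left, z up, the work surface at z = 0. Lengths are in m, angles in rad, forces in N, time in s.
With the tool pointing down it reaches from about 0.425 to 0.95 m from the base axis. Payload 3.5 kg.
Tool frame: the origin (TCP) lies midway between the tips of the shut fingers; the grasp point (between the pads) lies 19 mm behind it; z points along the fingers, y is the line along which they close (so a half turn about z gives the same grasp; the last joint's range is limited). The gripper opens to 85 mm and grips with 20 to 120 N. Pads are 22 mm wide; open, the fingers measure 114 mm over their backs; the gripper's body (76 mm by 85 mm) begins 54 mm behind the grasp point. The pads swing forward as they close: fully open they stand 13 mm farther back than shut.
Start: joints at [1.196, 0.286, 1.577, -0, 1.279, -0.15], TCP at [0.15, 0.658, 0.231] pointing down, gripper open.
Joint ranges: [-2.77, 2.77], [-0.9, 2.22], [0.21, 2.48], [-1.53, 4.67], [0.24, 2.81], [-2.84, 2.84]. Speed limits (rad/s): [2.79, 2.79, 3.14, 3.14, 3.14, 3.14].

## Interface

Orientations are given as a unit quaternion [x, y, z, w].
In Python, from plant import ctrl gives the robot as it stands.
- The arm moves only by the tool move_arm, never from a script. Its argument "plan" is a list of rows, each an object of numbers: "x", "y", "z": the shift along the tool's x, y, z in m; "yaw": the turn about the tool's z in rad; "fingers": the closure, from 0 (fully open) to 1 (shut). In form: [{"x": .., "y": .., "z": .., "yaw": .., "fingers": ..}, ...]. A call has 1 to 5 rows; each row is the pose to reach, as a shift and turn from the pose commanded when the call began, along the tool's axes at that moment; what a row does not reach only later rows make up. A row lasts 1/10 s, in which the tool goes at most 50 mm and 8.59 degrees, less where a joint would pass 70% of its speed; a pose out of reach is approached as far as the arm can. A call with a gripper value outside its range is refused whole. The fingers move at their own pace and stop on an object; "force" is the grip in N (left out, the last holds). Time passes only in rows, so rows that repeat a pose let the fingers close. It gives the time, the measured TCP pose, the force, the opening and the grip force at its end, in the units of the state.
- ctrl.get_state(): the state, without advancing time (a new reading comes with each control period).
- ctrl.read_camera(name): name is "scene" or "top" or "wrist"; returns the picture (384x512x3 uint8, red, green, blue); there is no depth.
- ctrl.camera_model(name): a dict with "intrinsics" (3x3 intrinsics, pixels), "cam_to_world" (4x4, takes a point from camera to world coordinates); the wrist camera has in their place "tool_from_camera" (4x4, takes a point from camera to tool coordinates, whose origin is the TCP and whose axes are the flange's). Camera axes: x right, y up, looking along -z (the intrinsics and any distortion apply to the point x, -y, -z); pixel columns grow to the right and rows downward; lengths in m; the calibration is good to about 2 mm. A picture is of the moment at which its call begins: read the wrist's pose just before it. camera_model takes no time and is no camera call.
- ctrl.sign_off(): hands the job in; it is judged then, once.
The state is a dict: "time": time; "qpos": joint angles; "dq": joint speeds; "joint_efforts": joint torques, N m; "eef_pos": TCP position; "tcp_rot": TCP orientation; "contact_force": force on the tool from outside, world axes, zero at the start; "wrist_torque": the same for the moment, N m; "opening": opening from 0.0 (shut) to 1.0 (fully open); "finger_force": force on a finger pad.
Only numpy, scipy, OpenCV 4.12 (cv2) and the standard library are available. Lean on these libraries where they do the work, as an engineer would, in place of code of your own. Each camera call takes 0.05 s, during which the arm holds its last target. There are 200 camera calls.

## Working session

There is one attempt and no reset: what is moved stays moved. The work goes in short steps, Python scripts to look and compute and a tool call to move; the robot and the scene stay as the last step left them, time stands still between calls to the robot, and variables do not carry over. Pictures are saved under pics/ and viewed, at most 10 in all, crops included, and the job is handed in when it is done.

Besides the shell and the picture viewer there is one more tool, called after "Emit:" as name(argument=value, ...), one argument or row to a line, values as JSON. move_arm: Moves the arm, as the interface text tells. Its arguments: {"type":"object","properties":{"plan":{"type":"array"},"force":{"type":"number"}},"required":["plan"]}

```bash
mkdir -p pics; ls
python3 - <<'E'
from plant import ctrl
import cv2,numpy as np
s=ctrl.get_state(); print({k:np.round(v,3).tolist() for k,v in s.items()})
for n in("scene","top"):
    m=ctrl.camera_model(n); print(n,{k:np.round(v,4).tolist() if not isinstance(v,str) else v for k,v in m.items()})
    cv2.imwrite(f"pics/{n}0.png",ctrl.read_camera(n)[:,:,::-1])
m=ctrl.camera_model("wrist");print({k:np.round(v,4).tolist() for k,v in m.items()})
E
```

```text
pics
{'time': 0.0, 'qpos': [1.196, 0.287, 1.578, 0.0, 1.279, -0.15], 'dq': [0.001, 0.0, -0.002, -0.002, 0.001, 0.001], 'joint_efforts': [0.001, -40.597, -29.264, -0.0, 0.006, -0.0], 'eef_pos': [0.15, 0.657, 0.23], 'tcp_rot': [0.112, 0.994, -0.001, -0.0], 'contact_force': [-0.27, -1.358, 0.389], 'wrist_torque': [-0.02, -0.034, -0.009], 'finger_force': 0.0, 'opening': 1.003}
scene {'intrinsics': [[428.1995, 0.0, 257.5972], [0.0, 428.1995, 193.2363], [0.0, 0.0, 1.0]], 'cam_to_world': [[0.4532, 0.6504, -0.6095, -0.5021], [-0.8914, 0.3237, -0.3173, -0.5584], [-0.0091, 0.6871, 0.7265, 1.318], [0.0, 0.0, 0.0, 1.0]]}
top {'intrinsics': [[406.8134, 0.0, 257.7301], [0.0, 406.8134, 191.2741], [0.0, 0.0, 1.0]], 'cam_to_world': [[0.0091, 0.9966, -0.082, 0.4482], [-1.0, 0.0092, 0.0003, 0.0056], [0.0011, 0.082, 0.9966, 1.4194], [0.0, 0.0, 0.0, 1.0]]}
{'intrinsics': [[292.2273, 0.0, 252.6955], [0.0, 292.2273, 190.3302], [0.0, 0.0, 1.0]], 'tool_from_camera': [[-0.0008, 0.9586, 0.2847, 0.072], [1.0, 0.0008, 0.0001, 0.0007], [-0.0002, 0.2847, -0.9586, -0.1423], [0.0, 0.0, 0.0, 1.0]]}
```

View pics/top0.png

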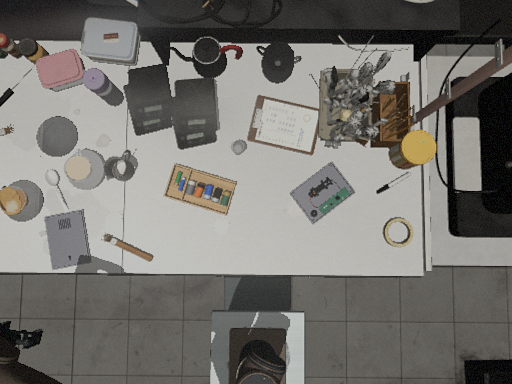

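View pics/scene0.png

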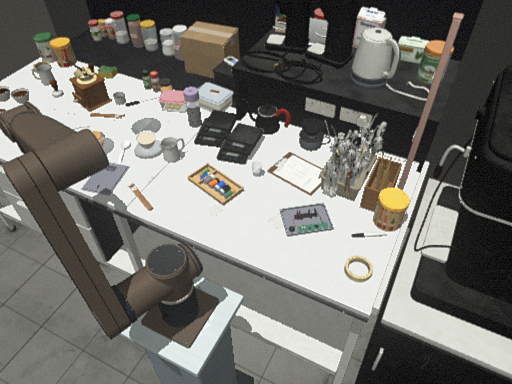

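The top view shows the tray at about (201,189) with cells, and the clock at about (322,192). I'll magnify both and get coarse positions.

```bash
cat > h.py <<'E'
from plant import ctrl
import cv2,numpy as np
from scipy.spatial.transform import Rotation as R
def cam(n,s=None):
    m=ctrl.camera_model(n);K=np.array(m["intrinsics"])
    if n=="wrist":
        T=np.eye(4);T[:3,:3]=R.from_quat(s["tcp_rot"]).as_matrix();T[:3,3]=s["eef_pos"]
        return K,T@np.array(m["tool_from_camera"])
    return K,np.array(m["cam_to_world"])
def ray(K,T,u,v,z):
    d=T[:3,:3]@np.array([(u-K[0,2])/K[0,0],-(v-K[1,2])/K[1,1],-1])
    return T[:3,3]+d*(z-T[2,3])/d[2]
def proj(K,T,p):
    c=T[:3,:3].T@(np.array(p)-T[:3,3]); return np.array([K[0,2]+K[0,0]*c[0]/-c[2],K[1,2]-K[1,1]*c[1]/-c[2]])
def tool(s,p):  # world point in tool frame
    return R.from_quat(s["tcp_rot"]).inv().apply(np.array(p)-s["eef_pos"])
E
python3 - <<'E'
from h import *
im=cv2.imread("pics/top0.png")
a=cv2.resize(im[150:230,155:245],None,fx=5,fy=5,interpolation=cv2.INTER_CUBIC)[:400,:400]
b=cv2.resize(im[150:230,282:362],None,fx=5,fy=5,interpolation=cv2.INTER_CUBIC)
cv2.imwrite("pics/z0.png",np.hstack([a,b]))
K,T=cam("top")
for n,u,v in(("tray",201,189),("clock",322,192)): print(n,ray(K,T,u,v,.02))
E
```

```text
tray [0.56948134 0.20112947 0.02      ]
clock [ 0.56293696 -0.21664224  0.02      ]
```

View pics/z0.png

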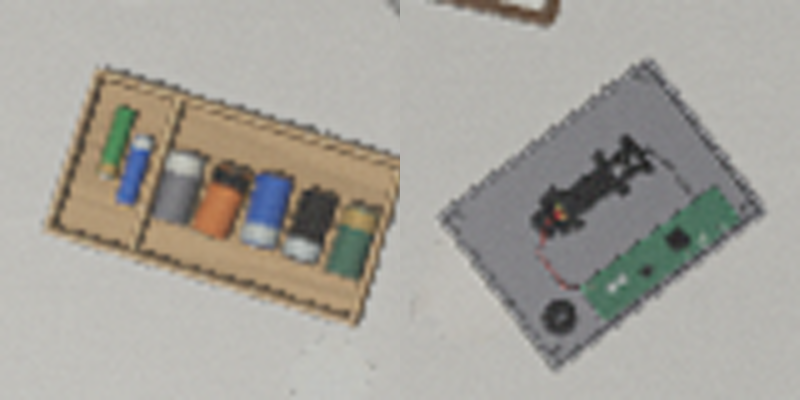

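The orange cell is in the second slot of the large pocket. Its black band, so its button, points up in the image. In the clock, the red plus end of the holder is at the lower left and the spring at the upper right. Next I'll move over the tray, turning the tool.

Emit:
move_arm(
  plan=[
    {"x": -0.04, "y": -0.027, "z": 0, "yaw": 0.145, "fingers": 0},
    {"x": -0.08, "y": -0.054, "z": 0, "yaw": 0.29, "fingers": 0},
    {"x": -0.12, "y": -0.082, "z": 0, "yaw": 0.435, "fingers": 0},
    {"x": -0.16, "y": -0.109, "z": 0, "yaw": 0.58, "fingers": 0},
    {"x": -0.2, "y": -0.136, "z": 0, "yaw": 0.725, "fingers": 0},
  ],
)

```text
time: 0.6
eef_pos: [0.3158, 0.4791, 0.2308]
tcp_rot: [0.46, 0.888, -0.0, -0.0]
contact_force: [1.6, -0.6, -0.5]
opening: 1.0
finger_force: 0.0
```

```bash
cat > go.py <<'E'
import sys
from h import *
s=ctrl.get_state(); r=R.from_quat(s["tcp_rot"]); y=r.as_matrix()[:,1]
x,yy,z,ang=map(float,sys.argv[1:5])
a=np.degrees(np.arctan2(y[1],y[0])); d=(ang-a+90)%180-90
if len(sys.argv)>5: d=(ang-a+180)%360-180
print("t",s["time"],"tcp",np.round(s["eef_pos"],4),"yang",round(a,2),"open",round(s["opening"],3),"F",np.round(s["contact_force"],1),"q6",round(s["qpos"][5],2))
print("shift",np.round(tool(s,[x,yy,z]),4),"yaw",round(-np.radians(d),3))
E
python3 go.py .567 .207 .2 -15 1
```

```text
t 0.6 tcp [0.3158 0.4791 0.2308] yang 35.26 open 1.0 F [ 1.6 -0.6 -0.5] q6 0.2
shift [-0.3672  0.0481  0.0308] yaw 0.877
```

Emit:
move_arm(
  plan=[
    {"x": -0.048, "y": 0.006, "z": 0, "yaw": 0.145, "fingers": 0},
    {"x": -0.096, "y": 0.012, "z": 0, "yaw": 0.29, "fingers": 0},
    {"x": -0.144, "y": 0.018, "z": 0, "yaw": 0.435, "fingers": 0},
    {"x": -0.192, "y": 0.024, "z": 0, "yaw": 0.58, "fingers": 0},
    {"x": -0.24, "y": 0.03, "z": 0, "yaw": 0.725, "fingers": 0},
  ],
)

```text
time: 1.1
eef_pos: [0.4799, 0.3014, 0.231]
tcp_rot: [0.745, 0.667, -0.0, -0.0]
contact_force: [-0.5, 0.6, -0.0]
opening: 0.998
finger_force: 0.0
```

```bash
python3 go.py .567 .207 .2 -15 1
```

```text
t 1.1 tcp [0.4799 0.3014 0.231 ] yang -6.31 open 0.998 F [-0.5  0.6 -0. ] q6 0.49
shift [-0.0842  0.097   0.0309] yaw 0.152
```

Emit:
move_arm(
  plan=[
    {"x": -0.028, "y": 0.032, "z": 0.01, "yaw": 0.07, "fingers": 0.25},
    {"x": -0.056, "y": 0.064, "z": 0.02, "yaw": 0.14, "fingers": 0.25},
    {"x": -0.084, "y": 0.097, "z": 0.03, "yaw": 0.15, "fingers": 0.25},
    {"x": -0.084, "y": 0.097, "z": 0.03, "yaw": 0.15, "fingers": 0.25},
  ],
)

```text
time: 1.5
eef_pos: [0.5686, 0.2054, 0.1988]
tcp_rot: [0.793, 0.61, -0.002, -0.0]
contact_force: [0.2, 1.8, -1.1]
opening: 0.747
finger_force: 0.0
```

```bash
python3 go.py .567 .207 .2 -15 1
python3 - <<'E'
from h import *
s=ctrl.get_state(); im=ctrl.read_camera("wrist")[:,:,::-1].copy(); cv2.imwrite("pics/w1.png",im)
K,T=cam("wrist",s)
hsv=cv2.cvtColor(im,cv2.COLOR_BGR2HSV)
m=cv2.inRange(hsv,(3,170,90),(14,255,255)); m=cv2.morphologyEx(m,cv2.MORPH_OPEN,np.ones((3,3)))
cs,_=cv2.findContours(m,0,2); 
for c in cs:
    if cv2.contourArea(c)>200: print(cv2.minAreaRect(c),cv2.contourArea(c))
E
```

```text
t 1.5 tcp [0.5686 0.2054 0.1988] yang -14.87 open 0.747 F [ 0.2  1.8 -1.1] q6 0.44
shift [ 0.0012 -0.002  -0.0012] yaw 0.002
((242.1039581298828, 168.96038818359375), (31.642183303833008, 21.990324020385742), 5.710593223571777) 593.0
```

View pics/w1.png

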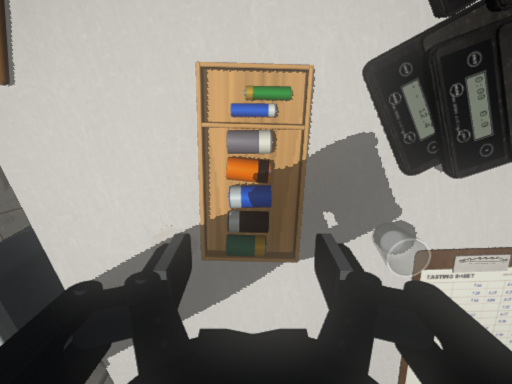

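The wrist view shows the tray from above. The orange cell spans about cols 226–271, rows 157–182, with its band and button on the right (tool +y). I'll zoom in for its exact ends and angle.

Run:
```python
from h import *
im=cv2.imread("pics/w1.png")
cv2.imwrite("pics/w1z.png",cv2.resize(im[120:220,190:320],None,fx=6,fy=6,interpolation=cv2.INTER_CUBIC))
s=ctrl.get_state();K,T=cam("wrist",s)
for p in((226,170),(271,170),(248,158),(248,182)): print(p,ray(K,T,*p,.018).round(4))
print(proj(K,T,s["eef_pos"]))
```

```text
(226, 170) [0.5381 0.2159 0.018 ]
(271, 170) [0.5874 0.2029 0.018 ]
(248, 158) [0.5658 0.2228 0.018 ]
(248, 182) [0.5586 0.196  0.018 ]
[251.88241701 245.53765071]
```

View pics/w1z.png

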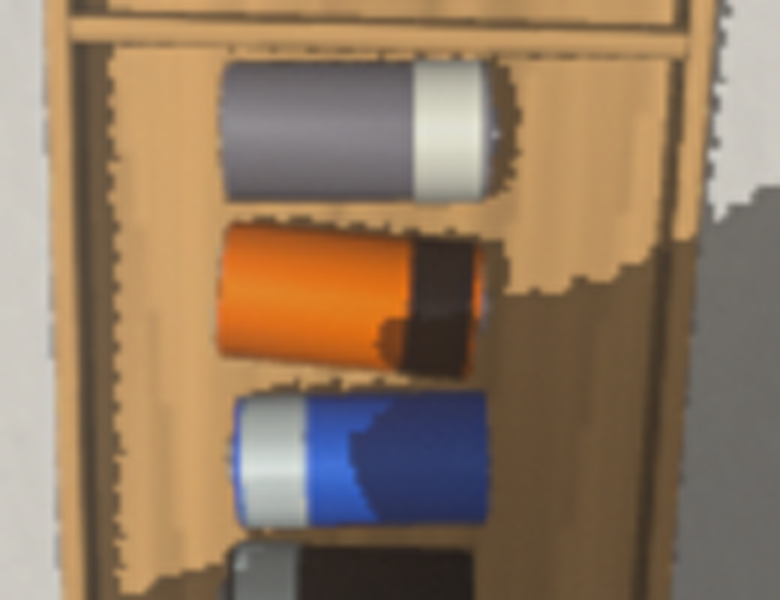

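```bash
python3 - <<'E'
from h import *
s=ctrl.get_state();K,T=cam("wrist",s)
a=ray(K,T,227,168.3,.03);b=ray(K,T,270.3,171.5,.03)
d=(b-a)[:2];L=np.hypot(*d);ang=np.degrees(np.arctan2(d[1],d[0]))
e1=(ray(K,T,248.5,120+230/6,.02)+ray(K,T,248.5,120+365/6,.02))/2
c=(a+b)/2;print(a,b,L,ang,"mid",c,e1)
print("walls",ray(K,T,190+85/6,170,.022),ray(K,T,190+680/6,170,.022))
E
python3 go.py .563 .2085 .2 -19 1
```

```text
[0.54150987 0.2197453  0.03      ] [0.58625619 0.20424732 0.03      ] 0.0473542000820361 -19.10363328327367 mid [0.56388303 0.21199631 0.03      ] [0.56300216 0.21013808 0.02      ]
walls [0.51507161 0.22290485 0.022     ] [0.62235458 0.19459642 0.022     ]
t 1.55 tcp [0.5673 0.2074 0.1996] yang -14.78 open 0.75 F [-0.6  0.5  0.4] q6 0.44
shift [ 0.     -0.0045 -0.0004] yaw 0.074
```

```bash
python3 go.py .5645 .211 .06 -19 1
```

```text
t 1.55 tcp [0.5673 0.2074 0.1996] yang -14.78 open 0.75 F [-0.6  0.5  0.4] q6 0.44
shift [ 0.003  -0.0033  0.1396] yaw 0.074
```

Emit:
move_arm(
  plan=[
    {"x": 0.003, "y": -0.003, "z": 0.04, "yaw": 0.074, "fingers": 0.3},
    {"x": 0.003, "y": -0.003, "z": 0.08, "yaw": 0.074, "fingers": 0.3},
    {"x": 0.003, "y": -0.003, "z": 0.12, "yaw": 0.074, "fingers": 0.3},
    {"x": 0.003, "y": -0.003, "z": 0.14, "yaw": 0.074, "fingers": 0.3},
    {"x": 0.003, "y": -0.003, "z": 0.14, "yaw": 0.074, "fingers": 0.3},
  ],
)

```text
time: 2.05
eef_pos: [0.5607, 0.2137, 0.0572]
tcp_rot: [0.813, 0.583, -0.004, -0.002]
contact_force: [0.5, 0.4, -0.0]
opening: 0.703
finger_force: 0.0
```

```bash
python3 go.py .5645 .211 .006 -19 1
python3 - <<'E'
from h import *
s=ctrl.get_state(); im=ctrl.read_camera("wrist")[:,:,::-1].copy(); cv2.imwrite("pics/w2.png",im)
E
```

```text
t 2.05 tcp [0.5607 0.2137 0.0572] yang -18.7 open 0.703 F [ 0.5  0.4 -0. ] q6 0.52
shift [-0.0012  0.0049  0.0512] yaw 0.005
```

View pics/w2.png

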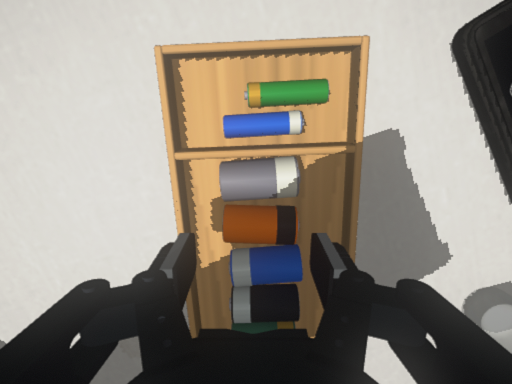

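Run:
```python
from h import *
s=ctrl.get_state();K,T=cam("wrist",s)
a=ray(K,T,222.5,224.5,.03);b=ray(K,T,297,225,.03);print(a,b,np.hypot(*(b-a)[:2]),np.degrees(np.arctan2(*(b-a)[1::-1])))
c=(a+b)/2;c2=(ray(K,T,260,205.5,.019)+ray(K,T,260,244,.019))/2
print(s["eef_pos"],c,c2,tool(s,c),tool(s,c2))
print("wall L in",tool(s,ray(K,T,189,224,.022)),"R in",tool(s,ray(K,T,350,224,.022)))
```

```text
[0.54455687 0.21949536 0.03      ] [0.58942148 0.2039853  0.03      ] 0.047469939572663024 -19.070684242372966
[0.56274535 0.21400919 0.05991251] [0.56698918 0.21174033 0.03      ] [0.56576568 0.20682924 0.019     ] [-0.00073764  0.00485343  0.02989676] [-0.00576336  0.00530928  0.04090358]
wall L in [-0.00369005 -0.04212696  0.03806828] R in [-0.0035814   0.06510258  0.03768794]
```

Run:
```python
from h import *
s=ctrl.get_state();K,T=cam("wrist",s)
hsv=cv2.cvtColor(cv2.imread("pics/w2.png"),cv2.COLOR_BGR2HSV)
m=cv2.inRange(hsv,(3,190,60),(13,255,255)); n,l,st,ce=cv2.connectedComponentsWithStats(m)
i=1+st[1:,4].argmax();print(st[i],ce[i])
for u in(235,250,268):
    r=np.where(l[:,u]==i)[0];v=(r[0]+r[-1])/2;print(u,r[0],r[-1],tool(s,ray(K,T,u,v,.017)))
```

```text
[ 224  207   53   36 1788] [250.12975391 224.95749441]
235 208 241 [-0.00616818 -0.01177481  0.04296483]
250 208 242 [-0.00652849 -0.00149451  0.04292899]
268 209 242 [-0.00688688  0.01084899  0.04288582]
```

Emit:
move_arm(
  plan=[
    {"x": -0.005, "y": 0.0055, "z": 0.0, "yaw": 0, "fingers": 0.3},
    {"x": -0.005, "y": 0.0055, "z": 0.02, "yaw": 0, "fingers": 0.3},
    {"x": -0.005, "y": 0.0055, "z": 0.035, "yaw": 0, "fingers": 0.3},
    {"x": -0.005, "y": 0.0055, "z": 0.046, "yaw": 0, "fingers": 0.3},
    {"x": -0.005, "y": 0.0055, "z": 0.052, "yaw": 0, "fingers": 0.3},
  ],
)

```text
time: 2.6
eef_pos: [0.5681, 0.2065, 0.0087]
tcp_rot: [0.813, 0.582, -0.0, -0.0]
contact_force: [-0.3, 0.1, -0.2]
opening: 0.704
finger_force: 0.0
```

Emit:
move_arm(
  plan=[
    {"x": 0, "y": 0, "z": 0.0, "yaw": 0, "fingers": 0.5},
    {"x": 0, "y": 0, "z": 0.0, "yaw": 0, "fingers": 0.6},
    {"x": 0, "y": 0, "z": 0.0, "yaw": 0, "fingers": 0.6},
    {"x": 0, "y": 0, "z": 0.0, "yaw": 0, "fingers": 0.6},
  ],
  force=40,
)

```text
time: 3.0
eef_pos: [0.5686, 0.2067, 0.0098]
tcp_rot: [0.813, 0.582, 0.0, 0.0]
contact_force: [0.4, -0.6, -0.5]
opening: 0.563
finger_force: 41.3
```

Emit:
move_arm(
  plan=[
    {"x": 0, "y": 0, "z": -0.03, "yaw": 0, "fingers": 0.6},
    {"x": 0, "y": 0, "z": -0.07, "yaw": 0, "fingers": 0.6},
    {"x": 0, "y": 0, "z": -0.1, "yaw": -0.14, "fingers": 0.6},
    {"x": -0.03, "y": 0.005, "z": -0.1, "yaw": -0.28, "fingers": 0.6},
    {"x": -0.07, "y": 0.011, "z": -0.1, "yaw": -0.42, "fingers": 0.6},
  ],
)

```text
time: 3.5
eef_pos: [0.5576, 0.1374, 0.1118]
tcp_rot: [0.671, 0.742, 0.002, 0.002]
contact_force: [0.7, -1.1, -0.6]
opening: 0.571
finger_force: 41.7
```

```bash
python3 go.py .53 -.005 .1 128 1;python3 - <<'E'
from h import *
im=ctrl.read_camera("wrist")[:,:,::-1]
cv2.imwrite("pics/w3.png",im)
E
```

```text
t 3.5 tcp [0.5576 0.1374 0.1118] yang 5.78 open 0.571 F [ 0.7 -1.1 -0.6] q6 -0.04
shift [-0.1389 -0.0418  0.0116] yaw -2.133
```

View pics/w3.png

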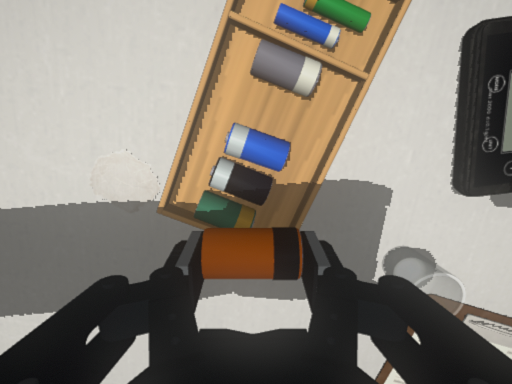

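The orange cell is lifted and held by its ends, with the band on the right (tool +y). The other cells are undisturbed. I'll carry it to clear bench between the tray and the clock.

Emit:
move_arm(
  plan=[
    {"x": -0.028, "y": -0.008, "z": 0, "yaw": -0.145, "fingers": 0.6},
    {"x": -0.056, "y": -0.016, "z": 0, "yaw": -0.29, "fingers": 0.6},
    {"x": -0.084, "y": -0.024, "z": 0, "yaw": -0.435, "fingers": 0.6},
    {"x": -0.112, "y": -0.032, "z": 0, "yaw": -0.58, "fingers": 0.6},
    {"x": -0.139, "y": -0.042, "z": 0, "yaw": -0.725, "fingers": 0.6},
  ],
)

```text
time: 4.05
eef_pos: [0.527, -0.0066, 0.1097]
tcp_rot: [0.365, 0.931, 0.0, 0.0]
contact_force: [0.4, 0.4, -0.6]
opening: 0.572
finger_force: 41.8
```

Emit:
move_arm(
  plan=[
    {"x": 0, "y": 0, "z": 0.01, "yaw": -0.145, "fingers": 0.6},
    {"x": 0, "y": 0, "z": 0.01, "yaw": -0.29, "fingers": 0.6},
    {"x": 0, "y": 0, "z": 0.01, "yaw": -0.435, "fingers": 0.6},
    {"x": 0, "y": 0, "z": 0.01, "yaw": -0.58, "fingers": 0.6},
    {"x": 0, "y": 0, "z": 0.01, "yaw": -0.725, "fingers": 0.6},
  ],
)

```text
time: 4.55
eef_pos: [0.5271, -0.0055, 0.0995]
tcp_rot: [0.012, 1.0, -0.0, 0.0]
contact_force: [-0.3, -1.1, -0.3]
opening: 0.568
finger_force: 41.7
```

Emit:
move_arm(
  plan=[
    {"x": 0, "y": 0, "z": 0.01, "yaw": -0.145, "fingers": 0.6},
    {"x": 0, "y": 0, "z": 0.02, "yaw": -0.29, "fingers": 0.6},
    {"x": 0, "y": 0, "z": 0.03, "yaw": -0.435, "fingers": 0.6},
    {"x": 0, "y": 0, "z": 0.04, "yaw": -0.58, "fingers": 0.6},
    {"x": 0, "y": 0, "z": 0.04, "yaw": -0.68, "fingers": 0.6},
  ],
)

```text
time: 5.05
eef_pos: [0.5259, -0.0052, 0.0579]
tcp_rot: [-0.322, 0.947, 0.001, -0.001]
contact_force: [-0.1, 0.3, -1.1]
opening: 0.57
finger_force: 41.7
```

```bash
python3 go.py .53 -.005 .004 128 1
```

```text
t 5.05 tcp [ 0.5259 -0.0052  0.0579] yang 127.58 open 0.57 F [-0.1  0.3 -1.1] q6 -2.43
shift [-0.0035 -0.0024  0.0539] yaw -0.007
```

Emit:
move_arm(
  plan=[
    {"x": 0, "y": 0, "z": 0.03, "yaw": 0, "fingers": 0.6},
    {"x": 0, "y": 0, "z": 0.042, "yaw": 0, "fingers": 0.6},
    {"x": 0, "y": 0, "z": 0.046, "yaw": 0, "fingers": 0.6},
    {"x": 0, "y": 0, "z": 0.048, "yaw": 0, "fingers": 0.6},
    {"x": 0, "y": 0, "z": 0.05, "yaw": 0, "fingers": 0.6},
  ],
)

```text
time: 5.55
eef_pos: [0.5279, -0.0056, 0.01]
tcp_rot: [-0.32, 0.947, -0.0, 0.001]
contact_force: [-0.0, 0.5, -0.1]
opening: 0.569
finger_force: 41.7
```

Emit:
move_arm(
  plan=[
    {"x": 0, "y": 0, "z": 0.001, "yaw": 0, "fingers": 0.6},
    {"x": 0, "y": 0, "z": 0.002, "yaw": 0, "fingers": 0.6},
  ],
)

```text
time: 5.75
eef_pos: [0.5277, -0.0055, 0.008]
tcp_rot: [-0.32, 0.947, -0.0, 0.001]
contact_force: [-0.2, -0.2, -0.6]
opening: 0.568
finger_force: 41.7
```

Emit:
move_arm(
  plan=[
    {"x": 0, "y": 0, "z": 0.001, "yaw": 0, "fingers": 0.6},
    {"x": 0, "y": 0, "z": 0.002, "yaw": 0, "fingers": 0.6},
  ],
)

```text
time: 5.95
eef_pos: [0.5274, -0.0055, 0.0055]
tcp_rot: [-0.32, 0.947, -0.0, 0.0]
contact_force: [-0.0, -0.1, 0.1]
opening: 0.569
finger_force: 41.7
```

Emit:
move_arm(
  plan=[
    {"x": 0, "y": 0, "z": 0.001, "yaw": 0, "fingers": 0.6},
    {"x": 0, "y": 0, "z": 0.0015, "yaw": 0, "fingers": 0.6},
  ],
)

```text
time: 6.15
eef_pos: [0.5273, -0.0055, 0.0043]
tcp_rot: [-0.32, 0.947, 0.0, -0.0]
contact_force: [-2.8, 0.3, 6.2]
opening: 0.569
finger_force: 42.1
```

Emit:
move_arm(
  plan=[
    {"x": 0, "y": 0, "z": 0, "yaw": 0, "fingers": 0.42},
    {"x": 0, "y": 0, "z": 0, "yaw": 0, "fingers": 0.4},
    {"x": 0, "y": 0, "z": 0, "yaw": 0, "fingers": 0.3},
    {"x": 0, "y": 0, "z": -0.03, "yaw": 0, "fingers": 0.3},
    {"x": 0, "y": 0, "z": -0.07, "yaw": 0, "fingers": 0.3},
  ],
  force=20,
)

```text
time: 6.65
eef_pos: [0.5248, -0.005, 0.0719]
tcp_rot: [-0.32, 0.947, 0.002, -0.003]
contact_force: [1.9, 0.3, 0.1]
opening: 0.698
finger_force: 0.0
```

```bash
cat > cell.py <<'E'
from h import *
import sys
s=ctrl.get_state();im=ctrl.read_camera("wrist")[:,:,::-1].copy(); cv2.imwrite(sys.argv[1],im)
za=float(sys.argv[2]);K,T=cam("wrist",s)
m=cv2.inRange(cv2.cvtColor(im,cv2.COLOR_BGR2HSV),(3,170,50),(15,255,255)); n,l,st,ce=cv2.connectedComponentsWithStats(m)
i=1+st[1:,4].argmax();c=max(cv2.findContours((l==i).astype(np.uint8),0,1)[0],key=cv2.contourArea)
P=np.array([tool(s,ray(K,T,u,v,za)) for u,v in c[:,0]])[:,:2]
r=cv2.minAreaRect((P*1000).astype(np.float32));print(st[i],"tool mm",r,"tcp",s["eef_pos"])
print("box",cv2.boxPoints(r).round(1).tolist())
E
python3 cell.py pics/w4.png .015
```

```text
[ 215  194   48   33 1534] tool mm ((-2.663105010986328, -10.320646286010742), (24.687484741210938, 34.494205474853516), 0.1404779553413391) tcp [ 0.524751   -0.00501856  0.07190038]
box [[-15.0, 6.900000095367432], [-15.0, -27.600000381469727], [9.699999809265137, -27.5], [9.600000381469727, 7.0]]
```

View pics/w4.png

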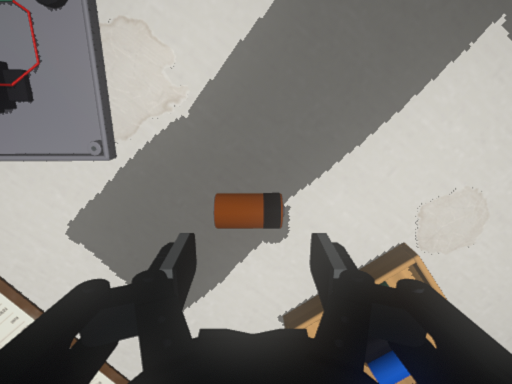

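The cell rests on the bench aligned with the tool at cols 215–283, row 211. The button is to the right. I'll turn 90° and regrasp it by the sides.

Emit:
move_arm(
  plan=[
    {"x": -0.0025, "y": -0.0005, "z": 0, "yaw": 0.145, "fingers": 0.3},
    {"x": -0.0025, "y": -0.0005, "z": 0, "yaw": 0.29, "fingers": 0.3},
    {"x": -0.0025, "y": -0.0005, "z": 0, "yaw": 0.435, "fingers": 0.3},
    {"x": -0.0025, "y": -0.0005, "z": 0, "yaw": 0.58, "fingers": 0.3},
    {"x": -0.0025, "y": -0.0005, "z": 0, "yaw": 0.725, "fingers": 0.3},
  ],
)

```text
time: 7.2
eef_pos: [0.5294, -0.0043, 0.0736]
tcp_rot: [0.04, 0.999, -0.0, 0.0]
contact_force: [-0.1, -0.1, 0.3]
opening: 0.698
finger_force: 0.0
```

Emit:
move_arm(
  plan=[
    {"x": 0, "y": 0, "z": 0, "yaw": 0.145, "fingers": 0.35},
    {"x": 0, "y": 0, "z": 0, "yaw": 0.29, "fingers": 0.35},
    {"x": 0, "y": 0, "z": 0, "yaw": 0.435, "fingers": 0.35},
    {"x": 0, "y": 0, "z": 0, "yaw": 0.58, "fingers": 0.35},
    {"x": 0, "y": 0, "z": 0, "yaw": 0.725, "fingers": 0.35},
  ],
)

```text
time: 7.7
eef_pos: [0.5295, -0.0043, 0.0736]
tcp_rot: [0.392, 0.92, 0.0, 0.0]
contact_force: [0.2, 0.3, -0.1]
opening: 0.65
finger_force: 0.0
```

Emit:
move_arm(
  plan=[
    {"x": 0, "y": 0, "z": 0, "yaw": 0.121, "fingers": 0.35},
    {"x": 0, "y": 0, "z": 0, "yaw": 0.121, "fingers": 0.35},
    {"x": 0, "y": 0, "z": 0, "yaw": 0.121, "fingers": 0.35},
  ],
)

```text
time: 8.0
eef_pos: [0.5294, -0.0043, 0.0737]
tcp_rot: [0.443, 0.897, -0.0, 0.0]
contact_force: [-0.2, -0.2, 0.3]
opening: 0.645
finger_force: 0.0
```

```bash
python3 cell.py pics/w5.png .013; python3 go.py .5247 -.005 .003 38 1
```

```text
[ 234  198   33   46 1321] tool mm ((-11.595468521118164, -1.1163005828857422), (23.812837600708008, 36.3691291809082), 89.30025482177734) tcp [ 0.52943617 -0.00433153  0.07371051]
box [[-29.899999618530273, -12.800000190734863], [6.400000095367432, -13.199999809265137], [6.699999809265137, 10.600000381469727], [-29.600000381469727, 11.0]]
t 8.05 tcp [ 0.5294 -0.0043  0.0737] yang 37.42 open 0.65 F [ 0.2 -0.3  0.7] q6 -0.85
shift [ 0.0023 -0.0042  0.0707] yaw -0.01
```

Emit:
move_arm(
  plan=[
    {"x": 0, "y": -0.001, "z": 0.03, "yaw": -0.01, "fingers": 0.35},
    {"x": 0, "y": -0.001, "z": 0.055, "yaw": -0.01, "fingers": 0.35},
    {"x": 0, "y": -0.001, "z": 0.066, "yaw": -0.01, "fingers": 0.35},
    {"x": 0, "y": -0.001, "z": 0.07, "yaw": -0.01, "fingers": 0.35},
    {"x": 0, "y": -0.001, "z": 0.07, "yaw": -0.01, "fingers": 0.5},
  ],
)

```text
time: 8.55
eef_pos: [0.5288, -0.005, 0.0038]
tcp_rot: [0.439, 0.898, -0.0, -0.0]
contact_force: [0.2, 0.1, 0.3]
opening: 0.508
finger_force: 0.0
```

Emit:
move_arm(
  plan=[
    {"x": 0, "y": 0, "z": 0, "yaw": 0, "fingers": 0.65},
    {"x": 0, "y": 0, "z": 0, "yaw": 0, "fingers": 0.85},
    {"x": 0, "y": 0, "z": 0, "yaw": 0, "fingers": 0.85},
    {"x": 0, "y": 0, "z": 0, "yaw": 0, "fingers": 0.85},
  ],
  force=30,
)

```text
time: 8.95
eef_pos: [0.5298, -0.0051, 0.0052]
tcp_rot: [0.439, 0.898, 0.0, 0.001]
contact_force: [0.1, -0.1, 4.1]
opening: 0.287
finger_force: 30.6
```

```bash
python3 go.py .5247 -.005 .15 38 1
```

```text
t 8.95 tcp [ 0.5298 -0.0051  0.0052] yang 37.88 open 0.287 F [ 0.1 -0.1  4.1] q6 -0.86
shift [ 0.003  -0.0037 -0.1448] yaw -0.002
```

Run:
```python
from h import *
import subprocess
K,T=cam("top");a=ray(K,T,309,194,.026);b=ray(K,T,332,180,.026);print(a,b,np.degrees(np.arctan2(*(a-b)[1::-1])))
c=(a+b)/2; u=(a-b)[:2];u/=np.hypot(*u);p=c[:2]-.07*u;print(c,p)
subprocess.run(["python3","go.py",str(p[0]),str(p[1]),".15","38","1"])
```

```text
t 8.95 tcp [ 0.5298 -0.0051  0.0052] yang 37.88 open 0.287 F [ 0.1 -0.1  4.1] q6 -0.86
shift [-0.2627 -0.094  -0.1444] yaw -0.002
[ 0.55514057 -0.17099909  0.026     ] [ 0.60424175 -0.2503047   0.026     ] 121.76325711799925
[ 0.57969116 -0.21065189  0.026     ] [ 0.61653991 -0.27016802]
```

Emit:
move_arm(
  plan=[
    {"x": 0, "y": 0, "z": -0.04, "yaw": 0, "fingers": 0.85},
    {"x": 0, "y": 0, "z": -0.085, "yaw": 0, "fingers": 0.85},
    {"x": -0.03, "y": -0.01, "z": -0.12, "yaw": 0, "fingers": 0.85},
    {"x": -0.07, "y": -0.025, "z": -0.145, "yaw": 0, "fingers": 0.85},
    {"x": -0.115, "y": -0.041, "z": -0.145, "yaw": 0, "fingers": 0.85},
  ],
)

```text
time: 9.45
eef_pos: [0.5697, -0.1222, 0.1543]
tcp_rot: [0.438, 0.899, 0.0, 0.005]
contact_force: [0.6, -0.2, -1.5]
opening: 0.293
finger_force: 30.3
```

Emit:
move_arm(
  plan=[
    {"x": -0.046, "y": -0.016, "z": 0, "yaw": 0, "fingers": 0.85},
    {"x": -0.092, "y": -0.032, "z": 0, "yaw": 0, "fingers": 0.85},
    {"x": -0.13, "y": -0.046, "z": 0, "yaw": 0, "fingers": 0.85},
    {"x": -0.147, "y": -0.053, "z": 0, "yaw": 0, "fingers": 0.85},
    {"x": -0.147, "y": -0.053, "z": 0, "yaw": 0, "fingers": 0.85},
  ],
)

```text
time: 9.95
eef_pos: [0.6151, -0.2722, 0.1481]
tcp_rot: [0.441, 0.898, -0.0, -0.0]
contact_force: [1.0, 0.2, -0.5]
opening: 0.288
finger_force: 30.3
```

```bash
python3 cell.py pics/w6.png .16; python3 go.py .6165 -.27 .15 38 1
python3 - <<'E'
import cv2
im=cv2.imread("pics/w6.png")
cv2.imwrite("pics/w6z.png",cv2.resize(im[0:330,110:430],None,fx=1.8,fy=1.8,interpolation=cv2.INTER_CUBIC))
E
```

```text
[ 229  237   49   68 2825] tool mm ((-9.452428817749023, 0.9584054946899414), (24.47665786743164, 38.440208435058594), 88.68714141845703) tcp [ 0.61511011 -0.27215972  0.14811971]
box [[-28.899999618530273, -10.800000190734863], [9.5, -11.699999809265137], [10.0, 12.800000190734863], [-28.399999618530273, 13.600000381469727]]
t 10.0 tcp [ 0.6148 -0.2703  0.1479] yang 37.76 open 0.292 F [-0.7  0.1 -1.5] q6 -1.22
shift [-0.0008  0.0015 -0.0021] yaw -0.004
```

View pics/w6z.png

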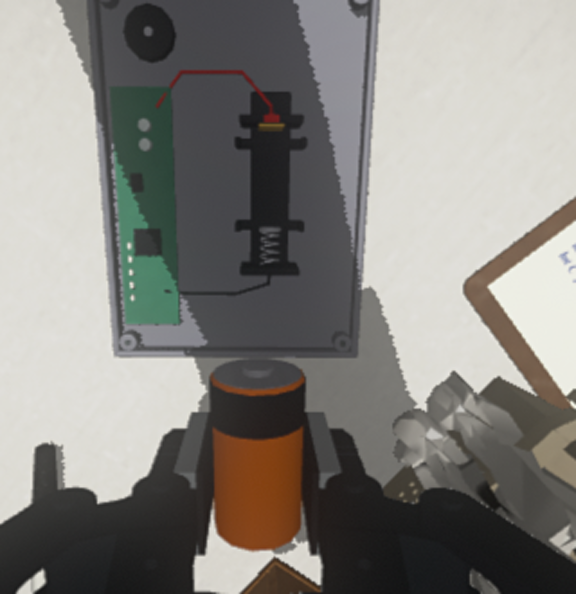

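The holder lies upright in view. In the crop, the red mark and brass plate are at about (271,118–128), the plus saddle at rows 137–148, the minus saddle at rows 220–231, the spring at rows 228–262 and the minus end wall at rows 262–275. Its axis is near col 270, and the held cell's button points towards the plus end.

Run:
```python
from h import *
s=ctrl.get_state();K,T=cam("wrist",s)
f=lambda u,v,z:(tool(s,ray(K,T,u/1.8+110,v/1.8,z))*1000).round(1)
print(s["eef_pos"])
for n,u,v,z in(("plate top",271,123,.028),("plus sad far L",236,138,.021),("plus sad far R",306,138,.021),("plus sad near",270,148,.021),("minus sad far L",236,220,.021),("minus sad far R",303,220,.021),("minus sad near",270,231,.021),("minus wall far",269,262,.028),("minus wall near",269,275,.028)):
    print(n,f(u,v,z))
print("cell button top z?",[f(u,v,.161) for u,v in((213,380),(304,380),(257,545))])
im=cv2.imread("pics/w6.png");g=cv2.cvtColor(im,cv2.COLOR_BGR2GRAY)
# column and row profiles of the holder for edges
for c in(246,276): print(c,[int(x) for x in g[55:165,c]])
for r in(100,105,110): print(r,[int(x) for x in g[r,235:290]])
```

```text
[ 0.61476393 -0.27026629  0.1479377 ]
plate top [100.7   7.5 120.1]
plus sad far L [ 94.8  -9.1 127.1]
plus sad far R [ 94.8  24.4 127.1]
plus sad near [ 90.3   7.2 127.1]
minus sad far L [ 56.5  -9.5 127. ]
minus sad far R [ 56.5  23.9 127. ]
minus sad near [ 51.1   7.5 127. ]
minus wall far [ 36.5   6.9 120. ]
minus wall near [ 30.    6.9 120. ]
cell button top z? [array([ 24. , -10.6, -13. ]), array([ 24. ,  13.2, -13. ]), array([-26.9,   0.9, -13.1])]
246 [72, 72, 72, 71, 71, 71, 72, 69, 54, 31, 29, 28, 26, 23, 23, 30, 51, 71, 72, 72, 72, 67, 31, 30, 29, 27, 27, 36, 61, 71, 72, 72, 72, 71, 71, 73, 72, 71, 72, 72, 71, 72, 71, 71, 71, 71, 71, 72, 71, 71, 72, 71, 71, 71, 70, 71, 71, 70, 71, 71, 71, 71, 72, 71, 71, 71, 66, 35, 30, 30, 29, 27, 41, 71, 72, 72, 71, 71, 71, 71, 71, 71, 71, 71, 71, 71, 71, 71, 71, 68, 45, 26, 26, 27, 29, 30, 29, 37, 61, 71, 72, 71, 71, 72, 69, 57, 36, 54, 72, 72]
276 [75, 75, 75, 76, 75, 76, 76, 73, 60, 39, 36, 36, 36, 35, 35, 46, 63, 76, 75, 76, 76, 70, 43, 35, 35, 35, 34, 38, 56, 75, 75, 75, 75, 75, 75, 75, 75, 75, 76, 74, 75, 75, 75, 75, 75, 74, 74, 74
[... 224 characters left out ...]
, 73, 73, 73, 73, 73, 73]
100 [71, 71, 70, 72, 72, 72, 72, 71, 71, 71, 71, 71, 73, 72, 43, 28, 29, 28, 30, 29, 29, 30, 30, 30, 29, 32, 30, 31, 31, 32, 32, 32, 32, 33, 33, 40, 68, 74, 74, 74, 74, 74, 75, 75, 75, 75, 76, 75, 76, 76, 77, 77, 77, 78, 78]
105 [71, 71, 71, 72, 72, 71, 72, 71, 72, 71, 72, 72, 71, 71, 42, 29, 29, 28, 28, 31, 29, 30, 30, 29, 30, 30, 30, 31, 31, 32, 32, 32, 32, 32, 33, 47, 70, 74, 74, 74, 74, 75, 75, 75, 75, 75, 76, 75, 76, 77, 76, 77, 77, 77, 79]
110 [71, 71, 71, 72, 71, 71, 71, 70, 70, 70, 71, 71, 72, 70, 42, 28, 27, 28, 29, 28, 29, 29, 29, 29, 29, 30, 31, 31, 31, 31, 32, 32, 32, 31, 33, 47, 69, 73, 73, 74, 75, 74, 75, 74, 75, 76, 75, 75, 76, 77, 76, 76, 76, 78, 77]
```

Emit:
move_arm(
  plan=[
    {"x": 0.04, "y": 0.003, "z": 0, "yaw": 0.01, "fingers": 0.85},
    {"x": 0.077, "y": 0.0063, "z": 0.02, "yaw": 0.01, "fingers": 0.85},
    {"x": 0.077, "y": 0.0063, "z": 0.06, "yaw": 0.01, "fingers": 0.85},
    {"x": 0.077, "y": 0.0063, "z": 0.09, "yaw": 0.01, "fingers": 0.85},
    {"x": 0.077, "y": 0.0063, "z": 0.1, "yaw": 0.01, "fingers": 0.85},
  ],
)

```text
time: 10.5
eef_pos: [0.5698, -0.2013, 0.0449]
tcp_rot: [0.443, 0.897, 0.0, -0.004]
contact_force: [0.4, 0.4, -1.1]
opening: 0.287
finger_force: 30.3
```

Emit:
move_arm(
  plan=[
    {"x": 0, "y": 0, "z": 0.0, "yaw": 0, "fingers": 0.85},
    {"x": 0, "y": 0, "z": 0.0, "yaw": 0, "fingers": 0.85},
  ],
)

```text
time: 10.7
eef_pos: [0.5739, -0.2048, 0.0502]
tcp_rot: [0.444, 0.896, -0.0, 0.001]
contact_force: [0.6, -0.3, -0.3]
opening: 0.292
finger_force: 30.3
```

```bash
python3 cell.py pics/w7.png .055
python3 - <<'E'
from h import *
s=ctrl.get_state();K,T=cam("wrist",s)
im=cv2.imread("pics/w7.png");hsv=cv2.cvtColor(im,cv2.COLOR_BGR2HSV)
for n,lo,hi in(("red",(0,150,80),(4,255,255)),("brass",(18,90,60),(35,255,255))):
    m=cv2.inRange(hsv,lo,hi);k,l,st,ce=cv2.connectedComponentsWithStats(m)
    for i in range(1,k):
        if st[i,4]>8 and st[i,1]<260: print(n,st[i],(tool(s,ray(K,T,*ce[i],.028))*1000).round(1))
E
```

```text
[ 228  237   51   69 2967] tool mm ((-14.061904907226562, 0.7284727096557617), (41.51512145996094, 26.456308364868164), 0.29163873195648193) tcp [ 0.57390897 -0.2048378   0.05024877]
box [[-34.900001525878906, 13.899999618530273], [-34.79999923706055, -12.600000381469727], [6.800000190734863, -12.399999618530273], [6.599999904632568, 14.100000381469727]]
red [172 143  78  42 210] [ 45.5 -19.3  22.8]
red [162 161   6  10  18] [ 38.4 -49.9  22.7]
red [243 186  12   6  64] [24.5 -1.6 22.8]
brass [239 192  20   3  47] [21.7 -1.7 22.9]
```

Emit:
move_arm(
  plan=[
    {"x": 0, "y": -0.0022, "z": 0.0, "yaw": 0, "fingers": 0.85},
    {"x": 0, "y": -0.0022, "z": 0.008, "yaw": 0, "fingers": 0.85},
    {"x": 0, "y": -0.0022, "z": 0.013, "yaw": 0, "fingers": 0.85},
    {"x": 0, "y": -0.0022, "z": 0.015, "yaw": 0, "fingers": 0.85},
    {"x": 0, "y": -0.0022, "z": 0.015, "yaw": 0, "fingers": 0.85},
  ],
)

```text
time: 11.25
eef_pos: [0.5709, -0.206, 0.0333]
tcp_rot: [0.444, 0.896, 0.0, -0.001]
contact_force: [-0.3, 0.4, -0.6]
opening: 0.295
finger_force: 30.3
```

Emit:
move_arm(
  plan=[
    {"x": 0, "y": 0, "z": 0.0015, "yaw": 0, "fingers": 0.85},
    {"x": 0, "y": 0, "z": 0.003, "yaw": 0, "fingers": 0.85},
    {"x": 0, "y": 0, "z": 0.003, "yaw": 0, "fingers": 0.85},
  ],
)

```text
time: 11.55
eef_pos: [0.5715, -0.2064, 0.0324]
tcp_rot: [0.444, 0.896, -0.0, -0.0]
contact_force: [-2.7, 0.2, 6.9]
opening: 0.289
finger_force: 31.1
```

```bash
cat > v.py <<'E'
from h import *
import sys
s=ctrl.get_state();K,T=cam("wrist",s);im=ctrl.read_camera("wrist")[:,:,::-1].copy();cv2.imwrite(sys.argv[1],im)
hsv=cv2.cvtColor(im,cv2.COLOR_BGR2HSV);print("tcp",s["eef_pos"].round(4),"F",np.round(s["contact_force"],1),"M",np.round(s["wrist_torque"],2))
for n,lo,hi in(("red",(0,150,80),(4,255,255)),("brass",(18,90,60),(35,255,255)),("orange",(3,170,50),(15,255,255))):
    m=cv2.inRange(hsv,lo,hi);k,l,st,ce=cv2.connectedComponentsWithStats(m)
    for i in range(1,k):
        if st[i,4]>12 and 200<st[i,0]<300: print(n,st[i],(tool(s,ray(K,T,*ce[i],.028))*1000).round(1))
E
python3 v.py pics/w8.png
```

```text
tcp [ 0.5715 -0.2064  0.0324] F [-2.7  0.2  6.9] M [0.27 0.66 0.04]
red [248 196  12   3  30] [25.3  1.3  4.4]
orange [227 208  52  13 181] [14.3  0.7  4.4]
orange [ 228  237   51   70 2958] [-19.6   0.9   4.4]
```

Emit:
move_arm(
  plan=[
    {"x": 0, "y": 0, "z": 0.0015, "yaw": 0, "fingers": 0.85},
    {"x": 0, "y": 0, "z": 0.003, "yaw": 0, "fingers": 0.85},
    {"x": 0, "y": 0, "z": 0.004, "yaw": 0, "fingers": 0.85},
  ],
)

```text
time: 11.9
eef_pos: [0.5727, -0.2077, 0.0298]
tcp_rot: [0.443, 0.896, -0.001, 0.002]
contact_force: [-3.3, -1.2, 11.7]
opening: 0.29
finger_force: 31.8
```

```bash
python3 v.py pics/w9.png
```

```text
tcp [ 0.5727 -0.2077  0.0298] F [-3.3 -1.2 11.7] M [0.02 0.65 0.06]
red [247 194  13   3  31] [27.2  1.   1.7]
orange [226 208  54  16 196] [14.1  0.6  1.7]
orange [ 228  238   51   67 2765] [-17.8   1.    1.9]
```

Emit:
move_arm(
  plan=[
    {"x": 0, "y": 0, "z": 0.002, "yaw": 0, "fingers": 0.85},
    {"x": 0, "y": 0, "z": 0.004, "yaw": 0, "fingers": 0.85},
    {"x": 0, "y": 0, "z": 0.004, "yaw": 0, "fingers": 0.85},
  ],
)

```text
time: 12.25
eef_pos: [0.5739, -0.209, 0.0266]
tcp_rot: [0.443, 0.896, -0.001, 0.004]
contact_force: [-1.8, -3.9, 10.0]
opening: 0.292
finger_force: 32.5
```

```bash
python3 v.py pics/w10.png; python3 -c "
import cv2
i=cv2.imread('pics/w10.png');cv2.imwrite('pics/w10z.png',cv2.resize(i[150:384,180:330],None,fx=2.5,fy=2.5,interpolation=cv2.INTER_CUBIC))"
```

```text
tcp [ 0.5739 -0.209   0.0266] F [-1.8 -3.9 10. ] M [-0.42  0.32  0.03]
red [246 193  14   3  34] [28.8  0.9 -1.7]
orange [225 210  55  19 199] [13.3  0.4 -1.6]
orange [ 228  240   51   62 2502] [-15.9   1.   -1.3]
```

Emit:
move_arm(
  plan=[
    {"x": -0.002, "y": 0, "z": 0.001, "yaw": 0, "fingers": 0.85},
    {"x": -0.004, "y": 0, "z": 0.002, "yaw": 0, "fingers": 0.85},
    {"x": -0.005, "y": 0, "z": 0.003, "yaw": 0, "fingers": 0.85},
    {"x": -0.005, "y": 0, "z": 0.003, "yaw": 0, "fingers": 0.85},
  ],
)

```text
time: 12.7
eef_pos: [0.5755, -0.2108, 0.0228]
tcp_rot: [0.444, 0.896, 0.0, 0.001]
contact_force: [-2.5, 1.0, 10.2]
opening: 0.292
finger_force: 33.3
```

```bash
python3 v.py pics/w11.png; python3 go.py .5739 -.209 .0266 37.5 1
```

```text
tcp [ 0.5755 -0.2108  0.0228] F [-2.5  1.  10.2] M [0.46 0.73 0.04]
red [246 190  14   5  61] [30.9  0.8 -5.2]
orange [225 211  56  22 201] [13.   0.6 -5.2]
orange [ 227  241   52   58 2226] [-13.1   0.9  -5.1]
t 12.75 tcp [ 0.5755 -0.2108  0.0229] yang 37.3 open 0.291 F [-2.9  0.5 11. ] q6 -1.17
shift [ 0.0024 -0.0002 -0.0037] yaw -0.004
```

Emit:
move_arm(
  plan=[
    {"x": -0.002, "y": 0, "z": 0, "yaw": 0, "fingers": 0.85},
    {"x": -0.004, "y": 0, "z": 0, "yaw": 0, "fingers": 0.85},
    {"x": -0.005, "y": 0, "z": 0.001, "yaw": 0, "fingers": 0.85},
    {"x": -0.005, "y": 0, "z": 0.001, "yaw": 0, "fingers": 0.85},
  ],
)

```text
time: 13.15
eef_pos: [0.5773, -0.2133, 0.0195]
tcp_rot: [0.444, 0.896, 0.001, -0.001]
contact_force: [-2.4, 3.5, 4.4]
opening: 0.292
finger_force: 32.5
```

```bash
python3 v.py pics/w12.png; python3 go.py .5755 -.2108 .0228 37.5 1
```

```text
tcp [ 0.5773 -0.2133  0.0195] F [-2.4  3.5  4.4] M [0.61 0.24 0.  ]
red [246 186  15   7  92] [33.3  0.9 -8.4]
brass [241 193  25   4  81] [30.6  0.9 -8.4]
orange [247 192  14   2  14] [31.5  1.3 -8.4]
orange [226 212  55  18 201] [15.5  1.1 -8.4]
orange [ 227  240   52   60 2352] [-10.9   0.9  -8.5]
t 13.2 tcp [ 0.5773 -0.2133  0.0194] yang 37.3 open 0.289 F [-1.9  4.2  4.3] q6 -1.17
shift [ 0.0031  0.0001 -0.0034] yaw -0.003
```

Emit:
move_arm(
  plan=[
    {"x": -0.001, "y": 0, "z": 0.0015, "yaw": 0, "fingers": 0.85},
    {"x": -0.001, "y": 0, "z": 0.003, "yaw": 0, "fingers": 0.85},
    {"x": -0.001, "y": 0, "z": 0.004, "yaw": 0, "fingers": 0.85},
    {"x": -0.001, "y": 0, "z": 0.004, "yaw": 0, "fingers": 0.85},
  ],
)

```text
time: 13.6
eef_pos: [0.5777, -0.2137, 0.0176]
tcp_rot: [0.444, 0.896, 0.001, -0.002]
contact_force: [-8.1, 8.5, 17.9]
opening: 0.289
finger_force: 33.8
```

```bash
python3 v.py pics/w13.png
```

```text
tcp [ 0.5777 -0.2137  0.0176] F [-8.1  8.5 17.9] M [1.18 1.32 0.01]
red [246 186  15   7  94] [ 33.9   0.9 -10.2]
brass [240 193  26   4  84] [ 31.2   0.8 -10.3]
orange [246 193  14   1  14] [ 32.1   0.8 -10.3]
orange [226 210  55  20 205] [ 16.7   0.9 -10.3]
orange [ 227  239   52   61 2377] [ -9.5   0.9 -10.4]
```

Emit:
move_arm(
  plan=[
    {"x": 0, "y": 0, "z": 0.0015, "yaw": 0, "fingers": 0.85},
    {"x": 0, "y": 0, "z": 0.003, "yaw": 0, "fingers": 0.85},
    {"x": 0, "y": 0, "z": 0.003, "yaw": 0, "fingers": 0.85},
  ],
)

```text
time: 13.95
eef_pos: [0.578, -0.2141, 0.0155]
tcp_rot: [0.444, 0.896, 0.0, -0.001]
contact_force: [-10.1, 8.7, 21.1]
opening: 0.291
finger_force: 34.8
```

```bash
python3 v.py pics/w14.png
```

```text
tcp [ 0.578  -0.2141  0.0155] F [-10.1   8.7  21.1] M [ 1.12  1.44 -0.12]
red [245 186  16   7  99] [ 34.5   0.8 -12.4]
brass [240 193  26   4  83] [ 31.8   0.7 -12.4]
orange [245 193  15   1  15] [ 32.7   0.6 -12.4]
orange [225 208  56  18 212] [ 19.3   0.8 -12.5]
orange [ 227  236   53   64 2565] [ -7.7   0.9 -12.5]
```

Emit:
move_arm(
  plan=[
    {"x": 0.001, "y": 0, "z": 0.0015, "yaw": 0, "fingers": 0.85},
    {"x": 0.0015, "y": 0, "z": 0.003, "yaw": 0, "fingers": 0.85},
    {"x": 0.0015, "y": 0, "z": 0.004, "yaw": 0, "fingers": 0.85},
  ],
)

```text
time: 14.3
eef_pos: [0.5782, -0.2142, 0.0143]
tcp_rot: [0.444, 0.896, -0.0, -0.0]
contact_force: [-15.5, 8.8, 35.4]
opening: 0.292
finger_force: 36.6
```

```bash
python3 v.py pics/w15.png;  python3 -c "
import cv2
i=cv2.imread('pics/w15.png');cv2.imwrite('pics/w15z.png',cv2.resize(i[150:340,170:340],None,fx=3,fy=3,interpolation=cv2.INTER_CUBIC))"
```

```text
tcp [ 0.5782 -0.2142  0.0143] F [-15.5   8.8  35.4] M [ 1.14  2.3  -0.16]
red [245 186  15   8 103] [ 34.5   0.6 -13.7]
brass [240 194  26   4  77] [ 31.9   0.8 -13.7]
orange [245 194  16   1  16] [ 32.6   0.8 -13.7]
orange [225 207  56  18 211] [ 20.4   0.8 -13.7]
orange [ 226  235   54   66 2647] [ -6.8   0.9 -13.7]
```

View pics/w15z.png

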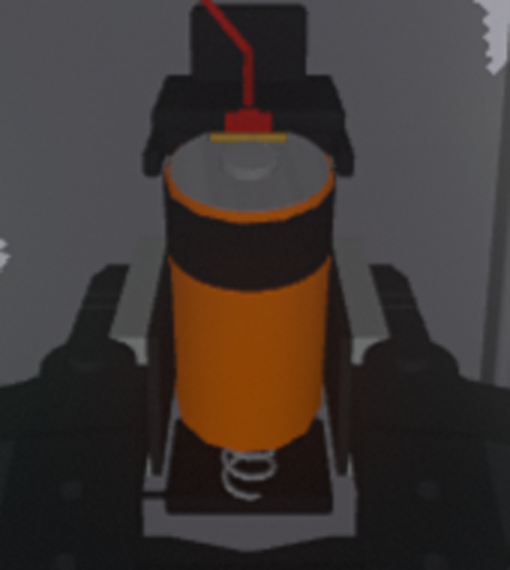

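The cell is tilted with its button end up and already clears the brass plate (crop (248,138)). Its minus end is down on the spring at (248,460). I'll ease the grip so it can swing level while I press.

Emit:
move_arm(
  plan=[
    {"x": 0.001, "y": 0, "z": -0.001, "yaw": 0, "fingers": 0.85},
    {"x": 0.001, "y": 0, "z": 0.0, "yaw": 0, "fingers": 0.85},
    {"x": 0.001, "y": 0, "z": 0.001, "yaw": 0, "fingers": 0.85},
  ],
  force=20,
)

```text
time: 14.65
eef_pos: [0.5782, -0.2141, 0.0142]
tcp_rot: [0.444, 0.896, -0.001, 0.0]
contact_force: [-15.1, 6.5, 38.0]
opening: 0.29
finger_force: 36.7
```

```bash
python3 v.py pics/w16.png
```

```text
tcp [ 0.5782 -0.2141  0.0142] F [-15.1   6.5  38. ] M [ 1.    2.42 -0.15]
red [245 186  15   8  99] [ 34.5   0.6 -13.9]
brass [240 194  26   4  76] [ 31.9   0.7 -13.9]
orange [246 194  14   1  14] [ 32.7   0.8 -13.9]
orange [225 207  56  18 206] [ 20.5   0.8 -13.9]
orange [ 226  235   54   66 2654] [ -6.7   0.9 -13.8]
```

Emit:
move_arm(
  plan=[
    {"x": 0, "y": 0, "z": -0.002, "yaw": 0, "fingers": 0.73},
    {"x": 0, "y": 0, "z": -0.004, "yaw": 0, "fingers": 0.73},
    {"x": 0, "y": 0, "z": -0.004, "yaw": 0, "fingers": 0.73},
  ],
  force=20,
)

```text
time: 15.0
eef_pos: [0.5781, -0.2141, 0.0146]
tcp_rot: [0.444, 0.896, -0.0, 0.002]
contact_force: [-4.3, 3.1, 15.5]
opening: 0.29
finger_force: 34.6
```

```bash
python3 v.py pics/w17.png
```

```text
tcp [ 0.5781 -0.2141  0.0146] F [-4.3  3.1 15.5] M [ 0.25  0.74 -0.09]
red [245 187  16   7  99] [ 34.3   0.8 -13.5]
brass [240 194  26   4  76] [ 31.8   0.8 -13.5]
orange [246 194  14   1  14] [ 32.6   0.8 -13.5]
orange [225 207  56  18 206] [ 20.3   0.9 -13.5]
orange [ 226  235   54   65 2635] [ -7.    0.9 -13.4]
```

Emit:
move_arm(
  plan=[
    {"x": 0, "y": 0, "z": -0.002, "yaw": 0, "fingers": 0.6},
    {"x": 0, "y": 0, "z": -0.004, "yaw": 0, "fingers": 0.58},
    {"x": 0, "y": 0, "z": -0.008, "yaw": 0, "fingers": 0.58},
    {"x": 0.005, "y": 0, "z": -0.008, "yaw": 0, "fingers": 0.58},
    {"x": 0.01, "y": 0, "z": -0.008, "yaw": 0, "fingers": 0.58},
  ],
)

```text
time: 15.55
eef_pos: [0.57, -0.2047, 0.0185]
tcp_rot: [0.444, 0.896, -0.0, -0.0]
contact_force: [0.2, -0.3, 0.3]
opening: 0.425
finger_force: 0.0
```

```bash
python3 v.py pics/w18.png
```

```text
tcp [ 0.57   -0.2047  0.0185] F [ 0.2 -0.3  0.3] M [ 0.01  0.06 -0.01]
red [247 209  15   7  93] [22.   1.4 -9.4]
brass [242 216  25   3  57] [19.4  1.4 -9.4]
orange [247 215  15   2  23] [20.3  1.5 -9.4]
orange [228 228  53  19 191] [ 6.9  1.6 -9.5]
orange [ 229  257   51   60 2335] [-20.3   1.5  -9.5]
```

Emit:
move_arm(
  plan=[
    {"x": -0.001, "y": 0.0005, "z": -0.002, "yaw": 0, "fingers": 0.6},
    {"x": -0.001, "y": 0.0005, "z": -0.002, "yaw": 0, "fingers": 0.75},
    {"x": -0.001, "y": 0.0005, "z": -0.002, "yaw": 0, "fingers": 0.75},
    {"x": -0.001, "y": 0.0005, "z": -0.002, "yaw": 0, "fingers": 0.75},
  ],
  force=25,
)

```text
time: 16.0
eef_pos: [0.5714, -0.2054, 0.021]
tcp_rot: [0.444, 0.896, 0.0, -0.0]
contact_force: [0.2, 0.4, 1.2]
opening: 0.291
finger_force: 26.4
```

```bash
python3 v.py pics/w19.png
```

```text
tcp [ 0.5714 -0.2054  0.021 ] F [0.2 0.4 1.2] M [ 0.18  0.06 -0.04]
red [246 204  14   7  83] [23.6  0.8 -7. ]
brass [241 211  24   4  69] [20.9  0.8 -7. ]
orange [246 211  14   1  14] [21.8  0.8 -7. ]
orange [227 223  52  18 184] [ 8.8  0.7 -7. ]
orange [ 228  251   50   60 2317] [-18.5   0.9  -7. ]
```

Emit:
move_arm(
  plan=[
    {"x": -0.002, "y": 0, "z": 0, "yaw": 0, "fingers": 0.75},
    {"x": -0.004, "y": 0, "z": 0, "yaw": 0, "fingers": 0.75},
    {"x": -0.004, "y": 0, "z": 0.0015, "yaw": 0, "fingers": 0.75},
    {"x": -0.004, "y": 0, "z": 0.003, "yaw": 0, "fingers": 0.75},
    {"x": -0.004, "y": 0, "z": 0.003, "yaw": 0, "fingers": 0.75},
  ],
)

```text
time: 16.55
eef_pos: [0.5726, -0.2069, 0.0183]
tcp_rot: [0.444, 0.896, 0.001, -0.003]
contact_force: [-5.6, 6.4, 8.8]
opening: 0.294
finger_force: 27.4
```

```bash
python3 v.py pics/w20.png
```

```text
tcp [ 0.5726 -0.2069  0.0183] F [-5.6  6.4  8.8] M [ 0.86  0.78 -0.03]
red [246 202  14   7  88] [25.6  0.8 -9.5]
brass [241 209  24   4  79] [22.8  0.9 -9.6]
orange [246 209  14   1  14] [23.8  0.8 -9.5]
orange [227 221  52  16 185] [12.1  0.8 -9.6]
orange [ 228  249   51   63 2553] [-16.3   0.9  -9.8]
```

Emit:
move_arm(
  plan=[
    {"x": 0, "y": 0, "z": 0.0015, "yaw": 0, "fingers": 0.75},
    {"x": 0, "y": 0, "z": 0.003, "yaw": 0, "fingers": 0.75},
    {"x": 0, "y": 0, "z": 0.0045, "yaw": 0, "fingers": 0.75},
    {"x": 0, "y": 0, "z": 0.0045, "yaw": 0, "fingers": 0.75},
  ],
)

```text
time: 17.0
eef_pos: [0.5731, -0.2074, 0.0155]
tcp_rot: [0.444, 0.896, 0.001, -0.002]
contact_force: [-7.8, 6.4, 15.0]
opening: 0.291
finger_force: 28.7
```

```bash
python3 v.py pics/w21.png
```

```text
tcp [ 0.5731 -0.2074  0.0155] F [-7.8  6.4 15. ] M [ 0.98  1.18 -0.04]
red [245 203  15   7  95] [ 26.2   0.6 -12.4]
brass [240 210  25   4  81] [ 23.4   0.6 -12.4]
orange [245 209  15   2  16] [ 24.3   0.3 -12.4]
orange [227 218  53  14 184] [ 15.5   1.1 -12.5]
orange [ 228  246   51   67 2803] [-13.8   0.8 -12.6]
```

Emit:
move_arm(
  plan=[
    {"x": 0, "y": 0, "z": 0.0015, "yaw": 0, "fingers": 0.75},
    {"x": 0, "y": 0, "z": 0.003, "yaw": 0, "fingers": 0.75},
    {"x": 0, "y": 0, "z": 0.004, "yaw": 0, "fingers": 0.75},
    {"x": 0, "y": 0, "z": 0.004, "yaw": 0, "fingers": 0.75},
  ],
)

```text
time: 17.45
eef_pos: [0.574, -0.2083, 0.0131]
tcp_rot: [0.444, 0.896, 0.0, -0.001]
contact_force: [-9.3, 6.1, 20.2]
opening: 0.294
finger_force: 30.0
```

```bash
python3 v.py pics/w22.png
```

```text
tcp [ 0.574  -0.2083  0.0131] F [-9.3  6.1 20.2] M [ 0.88  1.44 -0.07]
red [245 202  15   7  97] [ 27.5   0.6 -14.8]
brass [240 209  25   4  83] [ 24.8   0.6 -14.8]
orange [245 209  15   1  15] [ 25.7   0.6 -14.8]
orange [227 216  53  13 188] [ 18.    1.1 -14.8]
orange [ 228  245   51   68 2965] [-11.7   0.9 -14.9]
```

Emit:
move_arm(
  plan=[
    {"x": 0, "y": 0, "z": 0, "yaw": 0, "fingers": 0.6},
    {"x": 0, "y": 0, "z": 0, "yaw": 0, "fingers": 0.55},
    {"x": 0, "y": 0, "z": -0.006, "yaw": 0, "fingers": 0.5},
    {"x": 0, "y": 0, "z": -0.03, "yaw": 0, "fingers": 0.5},
    {"x": 0, "y": 0, "z": -0.065, "yaw": 0, "fingers": 0.5},
  ],
)

```text
time: 18.0
eef_pos: [0.5718, -0.2077, 0.0721]
tcp_rot: [0.444, 0.896, 0.0, -0.003]
contact_force: [0.2, 0.4, -0.2]
opening: 0.498
finger_force: 0.0
```

Emit:
move_arm(
  plan=[
    {"x": -0.04, "y": 0, "z": -0.04, "yaw": 0, "fingers": 0.7},
    {"x": -0.06, "y": 0, "z": -0.06, "yaw": 0, "fingers": 1},
    {"x": -0.06, "y": 0, "z": -0.06, "yaw": 0, "fingers": 1},
    {"x": -0.06, "y": 0, "z": -0.06, "yaw": 0, "fingers": 1},
  ],
)

```text
time: 18.4
eef_pos: [0.61, -0.2566, 0.1343]
tcp_rot: [0.444, 0.896, 0.0, -0.0]
contact_force: [-0.1, 0.5, -0.9]
opening: -0.002
finger_force: 0.0
```

```bash
python3 v.py pics/w23.png
python3 - <<'E'
from h import *
s=ctrl.get_state();K,T=cam("wrist",s);im=cv2.imread("pics/w23.png")
hsv=cv2.cvtColor(im,cv2.COLOR_BGR2HSV);m=cv2.inRange(hsv,(3,170,50),(15,255,255))
k,l,st,ce=cv2.connectedComponentsWithStats(m);i=1+st[1:,4].argmax();x,y,w,h,a=st[i]
for v in range(y+2,y+h,6):
    r=np.where(l[v]==i)[0];print(v,r[0],r[-1],end="; ")
c=x+w//2;print(c);[print(v,im[v,c].tolist(),end=" ") for v in range(y-30,y+h+25)]
E
```

```text
tcp [ 0.61   -0.2566  0.1343] F [-0.1  0.5 -0.9] M [-0.02  0.02  0.03]
red [232  56  25  31  79] [ 94.8  -2.9 106.3]
brass [246  87  15   3  33] [ 84.8   0.7 106.3]
orange [239  92  30   2  37] [ 80.9   0.9 106.3]
orange [ 239  110   30   43 1216] [ 51.2   1.2 106.3]
112 239 268; 118 239 267; 124 239 267; 130 239 267; 136 239 267; 142 239 267; 148 239 267; 254
80 [30, 30, 55] 81 [29, 28, 70] 82 [28, 29, 105] 83 [27, 29, 108] 84 [28, 29, 108] 85 [29, 30, 104] 86 [27, 33, 80] 87 [33, 57, 72] 88 [44, 84, 104] 89 [64, 74, 81] 90 [93, 88, 89] 91 [86, 85, 94] 92 [50, 75, 117] 93 [24, 61, 122] 94 [28, 38, 58] 95 [28, 27, 30] 96 [29, 28, 31] 97 [30, 29, 32] 98 [30, 29, 32] 99 [29, 29, 32] 100 [30, 29, 32] 101 [30, 30, 33] 102 [29, 29, 32] 103 [29, 28, 31] 104 [28, 27, 32] 105 [27, 27, 31] 106 [29, 28, 32] 107 [28, 28, 32] 108 [29, 29, 34] 109 [28, 36, 58] 110 [21, 56, 109] 111 [18, 64, 131] 112 [19, 65, 131] 113 [17, 64, 131] 114 [20, 65, 131] 115 [20, 65, 131] 116 [19, 65, 131] 117 [19, 65, 131] 118 [19, 64, 131] 119 [17, 64, 131] 120 [17, 65, 131] 121 [19, 65, 131] 122 [18, 65, 131] 123 [1
[... 258 characters left out ...]
 132] 138 [17, 64, 131] 139 [19, 65, 132] 140 [19, 65, 132] 141 [18, 64, 131] 142 [20, 64, 131] 143 [20, 65, 131] 144 [20, 65, 131] 145 [19, 65, 131] 146 [19, 64, 130] 147 [18, 64, 130] 148 [19, 65, 131] 149 [18, 65, 131] 150 [19, 65, 132] 151 [17, 62, 128] 152 [32, 58, 106] 153 [60, 58, 63] 154 [73, 70, 70] 155 [62, 60, 62] 156 [31, 30, 33] 157 [29, 29, 32] 158 [53, 52, 54] 159 [89, 87, 87] 160 [43, 42, 45] 161 [27, 27, 30] 162 [31, 31, 33] 163 [61, 59, 60] 164 [98, 95, 96] 165 [39, 38, 40] 166 [24, 25, 27] 167 [41, 40, 42] 168 [67, 65, 67] 169 [48, 47, 48] 170 [31, 30, 32] 171 [29, 27, 29] 172 [33, 32, 33] 173 [46, 44, 46] 174 [55, 53, 55] 175 [56, 53, 55] 176 [59, 57, 58] 177 [71, 67, 68]
```

Run:
```python
from h import *
s=ctrl.get_state();K,T=cam("wrist",s);f=lambda u,v,z:(tool(s,ray(K,T,u,v,z))*1000).round(2)[:2]
print("plate",f(254,87,.028),f(254,89,.028));print("front top",f(254,92,.036),"minus top",f(254,152.4,.036),"band/orange",f(254,109.5,.036))
im=cv2.imread("pics/w23.png");k,l,st,ce=cv2.connectedComponentsWithStats(cv2.inRange(cv2.cvtColor(im,cv2.COLOR_BGR2HSV),(3,170,50),(15,255,255)))
i=1+st[1:,4].argmax();p=[]
for v in range(112,150):
    r=np.where(l[v]==i)[0];p.append(f((r[0]+r[-1])/2,v,.023))
p=np.array(p);print("axis slope deg",np.degrees(np.polyfit(p[:,0],p[:,1],1)[0]),p.mean(0))
print("width px/28.. expected",26*292.2/1000/(.1343+.1423-.023))
g=cv2.cvtColor(im,cv2.COLOR_BGR2GRAY)
for v in (84,85,86,97,98,99,100,101,102,103,145,146,147,148,149,150,151,175,176,177,178): 
    r=g[v,225:285].astype(int); print(v,''.join('#' if x<40 else '+' if x<60 else '.' for x in r))
```

```text
plate [85.25  1.94] [83.74  1.94]
front top [81.18  1.91] minus top [34.12  1.94] band/orange [68.09  1.92]
axis slope deg 0.41974114853913636 [50.57815789  1.2       ]
width px/28.. expected 29.957413249211356
84 .........+##############+++++++++#############+.............
85 .........+##############+++++++++#############+.............
86 .........+##############+++++++++#############+.............
97 .......+#########################################...........
98 .......+#########################################...........
99 .......+########################################+...........
100 ........+++++################################++++...........
101 .............###############################+...............
102 .............###############################+...............
103 .............###############################+...............
145 ........+####++............................+####+...........
146 ........+###++..............................+###............
147 ........++#+.................................+++............
148 ............................................................
149 ............................................................
150 ............................................................
151 ............................................................
175 ...........................+#+..............................
176 ........................+++##+..............................
177 .....................++###+++...............................
178 ..................++###+++..................................
```

The cell lies level and straight, with its button against the plate. I'll touch its top with shut fingers at both ends to confirm it is seated.

Emit:
move_arm(
  plan=[
    {"x": 0.04, "y": 0.0005, "z": 0.02, "yaw": 0, "fingers": 1},
    {"x": 0.07, "y": 0.0005, "z": 0.06, "yaw": 0, "fingers": 1},
    {"x": 0.07, "y": 0.0005, "z": 0.088, "yaw": 0, "fingers": 1},
    {"x": 0.07, "y": 0.0005, "z": 0.092, "yaw": 0, "fingers": 1},
    {"x": 0.07, "y": 0.0005, "z": 0.094, "yaw": 0, "fingers": 1},
  ],
)

```text
time: 18.95
eef_pos: [0.5671, -0.1995, 0.0389]
tcp_rot: [0.444, 0.896, 0.0, -0.001]
contact_force: [0.0, -0.2, 0.6]
opening: 0.003
finger_force: 0.0
```

Emit:
move_arm(
  plan=[
    {"x": 0, "y": 0, "z": 0.001, "yaw": 0, "fingers": 1},
    {"x": 0, "y": 0, "z": 0.002, "yaw": 0, "fingers": 1},
    {"x": 0, "y": 0, "z": 0.003, "yaw": 0, "fingers": 1},
  ],
)

```text
time: 19.25
eef_pos: [0.569, -0.2011, 0.0385]
tcp_rot: [0.444, 0.896, -0.0, 0.001]
contact_force: [-0.1, 0.4, 0.0]
opening: -0.004
finger_force: 0.0
```

Emit:
move_arm(
  plan=[
    {"x": 0, "y": 0, "z": 0.001, "yaw": 0, "fingers": 1},
    {"x": 0, "y": 0, "z": 0.002, "yaw": 0, "fingers": 1},
    {"x": 0, "y": 0, "z": 0.002, "yaw": 0, "fingers": 1},
  ],
)

```text
time: 19.55
eef_pos: [0.5685, -0.2007, 0.036]
tcp_rot: [0.444, 0.896, -0.0, 0.0]
contact_force: [-0.7, -0.4, 2.9]
opening: 0.004
finger_force: 1.5
```

Emit:
move_arm(
  plan=[
    {"x": 0, "y": 0, "z": 0.001, "yaw": 0, "fingers": 1},
    {"x": 0, "y": 0, "z": 0.002, "yaw": 0, "fingers": 1},
    {"x": 0, "y": 0, "z": 0.002, "yaw": 0, "fingers": 1},
  ],
)

```text
time: 19.85
eef_pos: [0.5687, -0.2006, 0.0358]
tcp_rot: [0.444, 0.896, -0.0, 0.0]
contact_force: [-4.0, 2.8, 11.9]
opening: 0.002
finger_force: 5.9
```

Emit:
move_arm(
  plan=[
    {"x": 0, "y": 0, "z": -0.008, "yaw": 0, "fingers": 1},
    {"x": -0.012, "y": 0, "z": -0.008, "yaw": 0, "fingers": 1},
    {"x": -0.022, "y": 0, "z": -0.008, "yaw": 0, "fingers": 1},
    {"x": -0.022, "y": 0, "z": -0.003, "yaw": 0, "fingers": 1},
    {"x": -0.022, "y": 0, "z": -0.001, "yaw": 0, "fingers": 1},
  ],
)

```text
time: 20.35
eef_pos: [0.5829, -0.2195, 0.0357]
tcp_rot: [0.444, 0.896, -0.0, 0.001]
contact_force: [-2.3, 0.6, 14.7]
opening: 0.002
finger_force: 7.3
```

Emit:
move_arm(
  plan=[
    {"x": 0, "y": 0, "z": 0.001, "yaw": 0, "fingers": 1},
    {"x": 0, "y": 0, "z": 0.001, "yaw": 0, "fingers": 1},
  ],
)

```text
time: 20.55
eef_pos: [0.5831, -0.2194, 0.0358]
tcp_rot: [0.444, 0.896, -0.0, 0.002]
contact_force: [-2.2, -0.4, 11.3]
opening: -0.004
finger_force: 5.5
```

Emit:
move_arm(
  plan=[
    {"x": 0, "y": 0, "z": -0.03, "yaw": 0, "fingers": 1},
    {"x": -0.04, "y": 0, "z": -0.07, "yaw": 0, "fingers": 1},
    {"x": -0.045, "y": 0, "z": -0.1, "yaw": 0, "fingers": 1},
    {"x": -0.045, "y": 0, "z": -0.1, "yaw": 0, "fingers": 1},
    {"x": -0.045, "y": 0, "z": -0.1, "yaw": 0, "fingers": 1},
  ],
)

```text
time: 21.05
eef_pos: [0.6089, -0.254, 0.1334]
tcp_rot: [0.444, 0.896, 0.0, 0.0]
contact_force: [-1.2, 0.2, -1.7]
opening: 0.001
finger_force: 0.0
```

```bash
python3 v.py pics/w24.png
python3 - <<'E'
from h import *
s=ctrl.get_state();K,T=cam("wrist",s);f=lambda u,v,z:(tool(s,ray(K,T,u,v,z))*1000).round(2)[:2]
im=cv2.imread("pics/w24.png");k,l,st,ce=cv2.connectedComponentsWithStats(cv2.inRange(cv2.cvtColor(im,cv2.COLOR_BGR2HSV),(3,170,50),(15,255,255)))
i=1+st[1:,4].argmax();x,y,w,h,a=st[i]
p=np.array([f(np.where(l[v]==i)[0][[0,-1]].mean(),v,.023) for v in range(y+2,y+h-3)])
print("slope",np.degrees(np.polyfit(p[:,0],p[:,1],1)[0]));print([im[v,x+w//2].tolist() for v in range(y-26,y-12)])
# bystanders: top view change vs start
a=cv2.imread("pics/top0.png").astype(int);b=ctrl.read_camera("top")[:,:,::-1].astype(int)
d=(abs(a-b).max(2)>50).astype(np.uint8);n,l,st,ce=cv2.connectedComponentsWithStats(cv2.dilate(d,np.ones((3,3))))
print([q.tolist() for q in st[1:] if q[4]>30])
E
```

```text
tcp [ 0.6089 -0.254   0.1334] F [-1.2  0.2 -1.7] M [ 0.04 -0.   -0.07]
brass [245  90  15   3  34] [8.200e+01 1.000e-01 1.054e+02]
orange [238  96  29   2  31] [ 78.4  -0.3 105.4]
orange [ 238  113   30   43 1225] [ 48.9   0.7 105.4]
slope 0.2068565783602993
[[28, 30, 108], [28, 30, 108], [28, 29, 99], [31, 52, 73], [41, 91, 115], [58, 85, 103], [94, 90, 92], [88, 86, 93], [53, 73, 111], [23, 61, 122], [27, 37, 58], [29, 29, 32], [29, 28, 31], [29, 29, 33]]
[[225, 138, 162, 141, 10242], [193, 181, 14, 18, 175], [73, 254, 61, 21, 800], [203, 308, 37, 49, 670], [244, 311, 33, 18, 294], [249, 311, 57, 73, 1676], [0, 320, 63, 64, 2134], [176, 320, 27, 42, 174], [209, 347, 52, 37, 936], [192, 354, 13, 18, 74]]
```

Both ends of the cell top sit at 36 mm, so it is fully seated. It is also level, straight, and has its button on the plate. The robot is clear, and the changes in the top view look like the arm, its shadow and the emptied slot.

```bash
python3 -c "
from plant import ctrl
print(ctrl.sign_off())"
```

```text
the job is handed in; nothing more can be done
None
```

The orange C cell is in the clock's holder, button on the brass plate and flat end on the spring, lying level, straight and fully down. I moved none of the other batteries or bench items, and the job was handed in at about 21 s of robot time.

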